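# Turn the mess cup over onto the hot plate and switch it on

## Task

The square steel mess cup has been stored upside down on the bench: turn it mouth-up and set it down gently on the middle of the hot plate's round heating disc, and let go of it. Then, with the cup standing there, turn the hot plate's knob clockwise until it clicks on, and take your hand away. Leave the can, the jar and the book where they are.

Things in the scene. Friction and masses are not known exactly. Their poses are not given: they have to be found in the camera images.
- cup: Open square steel cup, 62 x 62 mm outside, 84 mm tall, straight flat sides all alike (lies on any without rolling, axis 31 mm up), walls and floor 4 mm, about 0.2 kg (varies by a third). Origin at the centre of its foot (outside of the closed end); z points from the foot out of the mouth, x and y square to the sides. Starts mouth-down: z down, origin 84 mm above the bench.
- hotplate: Single hot plate, fixed to the bench: a white metal housing 150 mm (x) by 260 mm (y), top 40 mm above the bench, carrying a dark round heating disc and a black knob. Origin under the housing's centre at bench height, z up. The disc is at +60 mm along its y, the knob at -75 mm along its y.
- plate_centre (a point): Centre of the top face of the heating disc: the disc is 130 mm in diameter, flat and rigid, its top 46 mm above the bench, 6 mm above the housing.
- knob_grip (a point): Grip point of the black knob, on its vertical axis, 77 mm above the bench. The knob is a bar 42 mm long, 14 mm wide, 32 mm tall (top 84 mm above the bench) on a round skirt 44 mm across whose top is 54 mm above the bench. The frame turns with the knob: x along the bar, z up.
- knob (a joint): Knob angle in rad, growing clockwise seen from above. 0 is off, bar along the housing's x (short side); starts at 0 to 0.1. Turning meets a spring resistance of up to about 0.15 N m, passes the top of the click at about 0.6, then snaps on by itself to about 1.2; stops at 0 and 1.25. Let go before the click it springs back.
- can: Food can standing on the bench, 66 mm in diameter, 80 mm tall; origin at the centre of its underside. Not to be disturbed. The can and the cup may have changed places.
- jar: Jar standing on the bench, 70 mm in diameter, 100 mm tall; origin at the centre of its underside. Not to be disturbed.
- book: Closed book lying flat on the bench, 120 x 170 x 30 mm; origin at the centre of its underside. Not to be disturbed.
Mind the look-alikes: they are no part of the job. What is shaped like the cup but pink or yellow is not meant.

How it is judged:
On the way, in this order (a step that is already met when the one before it is completed fails the run):
1. The cup stands mouth-up on the heating disc, let go, while the knob is still off (angle between cup's own z axis and vertical below 0.06 rad and distance between cup and plate_centre below 0.02 m and contact force between cup and the fingers below 0.1 N and linear speed of cup below 0.02 m/s and value of joint knob below 0.4 rad), for 0.2 s.
2. The knob has clicked on (value of joint knob above 1 rad), for 0.1 s.
At the end, for the whole second after the job is handed in: The cup stands mouth-up (within 3.5 degrees) and at rest on the heating disc, the centre of its foot within 20 mm of the disc's centre, and the knob rests past its click (above 1.0 rad) (angle between cup's own z axis and vertical below 0.06 rad and distance between cup and plate_centre below 0.02 m and linear speed of cup below 0.02 m/s and value of joint knob above 1 rad); the robot touches nothing.
It fails at once if the cup is banged down on the hot plate (over 120 N between cup and hot plate) (contact force between cup and hotplate above 120 N).
It fails at once if the cup is dropped onto the hot plate (falls at over 0.4 m/s, that is from over 8 mm, with no finger on it) (horizontal distance between cup and plate_centre below 0.1 m and contact force between cup and the fingers below 0.05 N and linear speed of cup above 0.4 m/s).
It fails at once if the can is pushed more than 20 mm (distance of can from where it was at the start of the episode above 0.02 m).
It fails at once if the jar is pushed more than 20 mm (distance of jar from where it was at the start of the episode above 0.02 m).
It fails at once if the book is pushed more than 20 mm (distance of book from where it was at the start of the episode above 0.02 m).
It also fails if it takes over 72 s, if anything falls off the work surface, if the arm or the gripper's body presses on something with over 40 N, if the wrist force passes 120 N, or if a joint passes its speed limit or range.

## Robot

A 7-joint arm with a two-finger parallel gripper is mounted at the origin on the work surface. World frame = base frame: x ahead of the robot, y to its left, z up, the work surface at z = 0. Lengths are in m, angles in rad, forces in N, time in s.
With the tool pointing down it reaches from about 0.4 to 0.85 m from the base axis. Payload 10.4 kg.
Tool frame: the origin (TCP) lies at the very end of the fingers, on their centre line; the grasp point (between the pads) lies 19 mm behind it; z points along the fingers, y is the line along which they close (so a half turn about z gives the same grasp; the last joint's range is limited). The gripper opens to 87 mm and grips with 3 to 60 N. Pads are 19 mm wide; open, the fingers measure 117 mm over their backs; the gripper's body (75 mm by 190 mm) begins 51 mm behind the grasp point.
Start: joints at [-1.156, 0.332, -0.065, 1.46, 0.022, 1.35, -0.088], TCP at [0.265, 0.566, 0.223] pointing down, gripper open.
Joint ranges: [-2.6, 2.6], [-0.5, 2.12], [-1.47, 1.34], [0.16, 2.42], [-1.27, 4.41], [0.06, 2.06], [-2.6, 2.6]. Speed limits (rad/s): [2.22, 2.22, 2.79, 2.79, 3.14, 3.14, 3.14].

## Interface

Orientations are given as a unit quaternion [x, y, z, w].
In Python, from bench import status, camera, order gives the robot as it stands.
- The arm moves only by the tool jog_arm, never from a script. Its argument "plan" is a list of rows, each a list of 7 numbers: the turn, a rotation vector about the tool's x, y, z in rad, then the shift along the tool's x, y, z in mm, then the opening, from -1 (shut) to 1 (fully open). A call has 1 to 12 rows; each row is the pose to reach, as a shift and turn from the pose commanded when the call began, along the tool's axes at that moment; what a row does not reach only later rows make up. A row lasts 1/10 s, in which the tool goes at most 50 mm and 8.59 degrees, less where a joint would pass 70% of its speed; a pose out of reach is approached as far as the arm can. A call with a gripper value outside its range is refused whole. The fingers move at their own pace and stop on an object; "squeeze" is the grip in N (left out, the last holds). Time passes only in rows, so rows that repeat a pose let the fingers close. It gives the time, the measured TCP pose, the force, the opening and the grip force at its end, in the units of the state.
- status.read_state(): the state, without advancing time (a new reading comes with each control period).
- camera(name): name is "side" or "top" or "wrist"; returns a dict with "image" (384x512x3 uint8, red, green, blue), "z_map" (384x512 float32, m along the optical axis (not along the pixel's ray), 0 where there is no reading), "fx", "fy", "cx", "cy" (pixels), "world_from_camera" (4x4, takes a point from camera to world coordinates); the wrist camera has in their place "mount" (4x4, takes a point from camera to tool coordinates, whose origin is the TCP and whose axes are the flange's). Camera axes: x right, y down, z forward; pixel columns grow to the right and rows downward; lengths in m; the calibration is good to about 2 mm. The wrist camera is an equidistant fisheye: a pixel r from the principal point sees the ray r / f radians off the axis. A picture is of the moment at which its call begins: read the wrist's pose just before it.
- order.close_job(): hands the job in; it is judged then, once.
The state is a dict: "time": time; "joint_positions": joint angles; "joint_vel": joint speeds; "joint_torque": joint torques, N m; "ee_pos": TCP position; "eef_rot": TCP orientation; "ft_force": force on the tool from outside, world axes, zero at the start; "torque": the same for the moment, N m; "width": finger opening in m; "grip_force": force on a finger pad.
Only numpy, scipy, OpenCV 4.12 (cv2) and the standard library are available. Lean on these libraries where they do the work, as an engineer would, in place of code of your own. Each camera call takes 0.05 s, during which the arm holds its last target. There are 200 camera calls.

## Working session

There is one attempt and no reset: what is moved stays moved. The work goes in short steps, Python scripts to look and compute and a tool call to move; the robot and the scene stay as the last step left them, time stands still between calls to the robot, and variables do not carry over. Pictures are saved under pics/ and viewed, at most 10 in all, crops included, and the job is handed in when it is done.

Besides the shell and the picture viewer there is one more tool, called after "Emit:" in YAML: its name, and indented under it one key for each argument. jog_arm: Moves the arm, as the interface text tells. Its arguments: {"type":"object","properties":{"plan":{"type":"array"},"squeeze":{"type":"number"}},"required":["plan"]}

```bash
mkdir -p pics; ls; python3 - <<'E'
from bench import status,camera
import cv2,numpy as np
s=status.read_state(); print({k:np.round(v,3) for k,v in s.items()})
ims=[]
for n in("top","side"):
    c=camera(n); np.savez(f"pics/{n}0.npz",**c)
    cv2.imwrite(f"pics/{n}0.png",cv2.resize(c["image"][:,:,::-1],(768,576)))
E
```

```text
pics
{'time': np.float64(0.0), 'joint_positions': array([-1.156,  0.333, -0.065,  1.461,  0.022,  1.35 , -0.089]), 'joint_vel': array([ 0.001, -0.001,  0.001,  0.001, -0.001, -0.   , -0.002]), 'joint_torque': array([ 1.0000e-03, -6.2326e+01,  2.6000e-02, -3.8991e+01, -6.1000e-02,
        4.0000e-02,  0.0000e+00]), 'ee_pos': array([0.265, 0.566, 0.222]), 'eef_rot': array([ 0.217,  0.976, -0.001, -0.   ]), 'ft_force': array([0.513, 0.021, 0.306]), 'torque': array([ 0.028,  0.005, -0.095]), 'grip_force': np.float64(0.0), 'width': np.float64(0.087)}
```

View pics/top0.png

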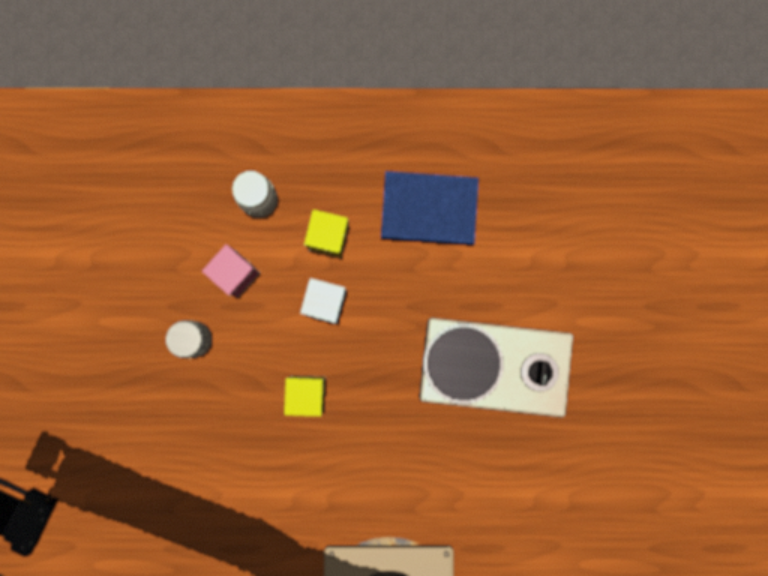

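View pics/side0.png

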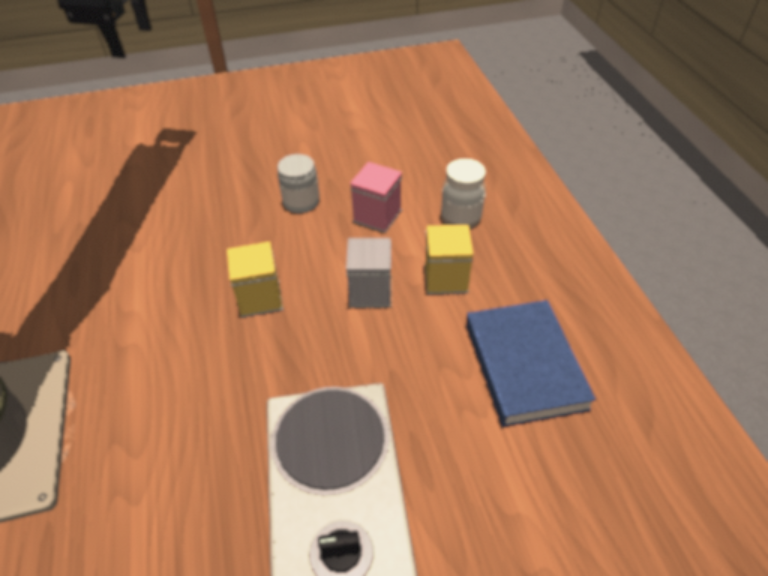

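The top view shows the steel cup at about (323,300), the disc at (463,363), the knob at (540,372), the yellow and pink look-alikes, the jar at (253,190), the can at (186,339) and the book at (430,208). The side view agrees.

```bash
cat > h.py <<'E'
import numpy as np,cv2
def cloud(c):
    z=c["z_map"].astype(float);v,u=np.mgrid[:384,:512]
    p=np.stack([(u-c["cx"])/c["fx"]*z,(v-c["cy"])/c["fy"]*z,z],-1)
    T=c["world_from_camera"];w=p@T[:3,:3].T+T[:3,3];w[z==0]=np.nan
    return w
E
python3 - <<'E'
from h import *
c=np.load("pics/top0.npz");w=cloud(c);im=c["image"].astype(int)
def reg(n,x0,y0,x1,y1,lo,hi,extra=None):
    s=1.5;a=np.zeros((384,512),bool);a[int(y0/s):int(y1/s),int(x0/s):int(x1/s)]=1
    m=a&(w[...,2]>lo)&(w[...,2]<hi)
    if extra is not None:m&=extra
    p=w[m];r=cv2.minAreaRect((p[:,:2]*1000).astype(np.float32))
    print(n,len(p),"mean",p.mean(0).round(4),"rect mm",np.round(r[0],1),np.round(r[1],1),round(r[2],1))
reg("cup",290,270,355,330,.078,.095)
reg("pink",195,240,265,300,.07,.095)
reg("yelA",298,203,355,260,.07,.095)
reg("yelB",275,370,333,424,.07,.095)
reg("can",155,310,220,365,.07,.095)
reg("jar",222,165,285,225,.08,.12)
reg("book",370,160,490,255,.02,.04)
reg("housing",410,310,585,425,.03,.056)
reg("disc",410,310,515,425,.03,.06,im.sum(-1)<330)
reg("bar",515,340,570,400,.07,.1)
k=im[215:280,325:395]
E
```

```text
cup 563 mean [0.5497 0.1143 0.0828] rect mm [550.  114.1] [61.8 61.9] 74.8
pink 604 mean [0.6024 0.2779 0.0821] rect mm [603.1 278.7] [64.2 62.4] 48.1
yelA 592 mean [0.6687 0.1083 0.0821] rect mm [669.3 108.4] [62.3 63.4] 77.0
yelB 609 mean [0.3846 0.1458 0.0824] rect mm [384.8 146.5] [62.3 63. ] 88.9
can 457 mean [0.4831 0.352  0.0783] rect mm [482.6 352.5] [59.8 61.6] 0.9
jar 462 mean [0.7392 0.2368 0.0975] rect mm [740.1 237.3] [59.3 59.6] 33.6
book 2774 mean [ 0.7208 -0.0751  0.0282] rect mm [721.8 -75.6] [170.5 122.8] 85.9
housing 5308 mean [ 0.4335 -0.1893  0.0414] rect mm [ 433.1 -192.9] [260.6 150. ] 83.6
disc 1731 mean [ 0.4388 -0.1325  0.0448] rect mm [ 445.2 -130.5] [136.9 123.2] 20.3
bar 103 mean [ 0.4251 -0.2659  0.0809] rect mm [ 424.9 -266.6] [15.2 41.4] 84.4
```

```bash
cat >> h.py <<'E'
from scipy.spatial.transform import Rotation as Ro
from bench import status
def toolR(head,t):
    """tool y = horizontal left of heading (deg); t = forward tilt of tool z from down (rad)"""
    a=np.radians(head);h=np.array([np.cos(a),np.sin(a),0]);d=np.array([0,0,-1.])
    z=d*np.cos(t)+h*np.sin(t);y=np.array([-h[1],h[0],0]);return np.stack([np.cross(y,z),y,z],1)
def rel(grasp,R,name=""):
    """print jog row to bring the grasp point to 'grasp' with orientation R"""
    s=status.read_state();R0=Ro.from_quat(s["eef_rot"]).as_matrix()
    p=np.array(grasp)+0.019*R[:,2]
    print(name,"rot",Ro.from_matrix(R0.T@R).as_rotvec().round(3),"mm",(1000*R0.T@(p-s["ee_pos"])).round(1))
def log():
    import json,os
    s=status.read_state();open("log.txt","a").write(json.dumps([list(map(float,s[k])) for k in("joint_positions","ee_pos","eef_rot")])+"\n");return s
E
python3 - <<'E'
from h import *
log()
rel([.55,.114,.28],toolR(-15.2,0),"above")
rel([.55,.114,.25],toolR(-15.2,.6),"tilt")
E
```

```text
above rot [-0.001 -0.    -0.172] mm [-449.8 -288.3  -38.8]
tilt rot [-0.053 -0.599 -0.167] mm [-460.4 -286.4  -12.1]
```

Emit:
jog_arm:
  plan:
    - [0,0,-0.172,-450,-288,-39,1]
    - [0,0,-0.172,-450,-288,-39,1]
    - [0,0,-0.172,-450,-288,-39,1]
    - [0,0,-0.172,-450,-288,-39,1]
    - [0,0,-0.172,-450,-288,-39,1]
    - [0,0,-0.172,-450,-288,-39,1]
    - [0,0,-0.172,-450,-288,-39,1]
    - [0,0,-0.172,-450,-288,-39,1]
    - [0,0,-0.172,-450,-288,-39,1]
    - [0,0,-0.172,-450,-288,-39,1]
    - [0,0,-0.172,-450,-288,-39,1]
    - [0,0,-0.172,-450,-288,-39,1]

```text
time: 1.3
ee_pos: [0.5525, 0.1083, 0.2616]
eef_rot: [0.137, 0.991, -0.001, 0.001]
ft_force: [-0.3, -0.3, -0.5]
width: 0.0872
grip_force: 0.0
```

```bash
python3 -c "
from h import *
s=log();print(s['joint_positions'].round(3),s['ee_pos'].round(3),s['time'])
rel([.55,.114,.28],toolR(-15.2,0.7))
"
```

```text
[-0.532  0.173  0.292  1.586 -0.048  1.39   1.062] [0.552 0.108 0.262] 1.3
 rot [-0.005 -0.699 -0.008] mm [-8.3  4.9 -3.9]
```

Emit:
jog_arm:
  plan:
    - [0,-0.7,0,-8,5,-4,1]
    - [0,-0.7,0,-8,5,-4,1]
    - [0,-0.7,0,-8,5,-4,1]
    - [0,-0.7,0,-8,5,-4,1]
    - [0,-0.7,0,-8,5,-4,1]
    - [0,-0.7,0,-8,5,-4,1]
    - [0,-0.7,0,-8,5,-4,1]

```text
time: 2.0
ee_pos: [0.5592, 0.1173, 0.2655]
eef_rot: [0.124, 0.932, -0.045, 0.339]
ft_force: [0.5, 0.6, -0.8]
width: 0.0872
grip_force: 0.0
```

```bash
python3 - <<'E'
from h import *
s=log();print(s['joint_positions'].round(3),s['ee_pos'].round(3),s['time'])
rel([.55,.114,.28],toolR(-15.2,0.7))
# fit kinematics: signs of axes, link lengths, offsets
import json,itertools
from scipy.optimize import least_squares
L=[json.loads(l) for l in open("log.txt")]
def fk(q,p,sg):
    R=Ro.identity();x=np.array([0,0,p[0]])
    ax=[2,1,2,1,2,1,2]
    off=[None,(0,0,0),(p[4],0,p[1]),(p[5],0,0),(p[6],0,p[2]),(p[7],0,0),(0,0,p[3])]
    # links: J1, J2 at height p0, J4 after L1 (elbow offset p4), wrist after L2, tool
    e=np.eye(3)
    R=Ro.from_rotvec(e[2]*sg[0]*q[0]+e[2]*p[8]) 
    R=R*Ro.from_rotvec(e[1]*sg[1]*q[1])*Ro.from_rotvec(e[2]*sg[2]*q[2])
    x=x+R.apply([p[4],0,p[1]])
    R=R*Ro.from_rotvec(e[1]*sg[3]*q[3])
    R=R*Ro.from_rotvec(e[2]*sg[4]*q[4])
    x=x+R.apply([p[5],0,p[2]])
    R=R*Ro.from_rotvec(e[1]*sg[5]*q[5])
    x=x+R.apply([p[6],0,0])
    R=R*Ro.from_rotvec(e[2]*(sg[6]*q[6]+p[7]))
    return x+R.apply([0,0,p[3]]),R
def res(p,sg):
    o=[]
    for q,x,r in L:
        X,R=fk(q,p,sg);o+=list(X-x)+list(.3*(Ro.from_quat(r).inv()*R).as_rotvec())
    return o
best=[]
for s1,s3,s5,s7 in itertools.product([1,-1],repeat=4):
  for o1,o7 in itertools.product([0,np.pi],[0,np.pi/2,np.pi,-np.pi/2]):
    sg=[s1,1,s3,1,s5,1,s7]
    r=least_squares(res,[.35,.42,.42,.3,0,0,0,o7,o1],args=(sg,),max_nfev=40)
    best.append((r.cost,sg,r.x))
best.sort(key=lambda b:b[0])
for b in best[:3]:print(b[0],b[1],b[2].round(3))
json.dump([best[0][1],list(best[0][2])],open("kin.json","w"))
E
```

```text
[-0.672 -0.185  0.068  2.096  0.714  0.871  0.33 ] [0.559 0.117 0.266] 2.0
 rot [-0.    -0.003  0.   ] mm [-3.2 -5.6  2.8]
0.00010844292396759314 [-1, 1, -1, 1, -1, 1, -1] [ 0.3    0.412  0.508  0.342  0.014  0.01   0.016  1.505 -0.071]
0.00010844292396759375 [-1, 1, -1, 1, -1, 1, -1] [ 0.3    0.412  0.508  0.342  0.014  0.01   0.016  1.505 -0.071]
0.00010844292396759509 [-1, 1, -1, 1, -1, 1, -1] [ 0.3    0.412  0.508  0.342  0.014  0.01   0.016  1.505 -0.071]
```

```bash
cat > ik.py <<'E'
from h import *
import json
from scipy.optimize import least_squares
sg,p=json.load(open("kin.json"))
lo=np.array([-2.6,-.5,-1.47,.16,-1.27,.06,-2.6])+.05;hi=np.array([2.6,2.12,1.34,2.42,4.41,2.06,2.6])-.05
e=np.eye(3);rv=Ro.from_rotvec
def fk(q):
    R=rv(e[2]*(sg[0]*q[0]+p[8]))*rv(e[1]*q[1])*rv(e[2]*sg[2]*q[2]);x=np.array([0,0,p[0]])+R.apply([p[4],0,p[1]])
    R=R*rv(e[1]*q[3])*rv(e[2]*sg[4]*q[4]);x=x+R.apply([p[5],0,p[2]])
    w=x;R=R*rv(e[1]*q[5]);x=x+R.apply([p[6],0,0]);R=R*rv(e[2]*(sg[6]*q[6]+p[7]))
    return x+R.apply([0,0,p[3]]),R,w
def ik(grasp,R,q0=None,n=6):
    P=np.array(grasp)+.019*R[:,2];Rt=Ro.from_matrix(R).inv();rng=np.random.default_rng(0)
    f=lambda q:np.r_[fk(q)[0]-P,.3*(Rt*fk(q)[1]).as_rotvec()]
    b=None
    for i in range(n):
        s=np.clip(q0,lo+.01,hi-.01) if (q0 is not None and i==0) else rng.uniform(lo+.2,hi-.2)
        r=least_squares(f,s,bounds=(lo,hi),max_nfev=60)
        if b is None or r.cost<b[0]:b=(r.cost,r.x)
        if b[0]<1e-6:break
    return (2*b[0])**.5*1000,b[1]
E
python3 - <<'E'
from ik import *
q0=status.read_state()["joint_positions"]
for nm,pos,h0 in(("cup",[.55,.114,.055],-15.2),("lay",[.5,.02,.031],None),("plate",[.44,-.133,.09],None)):
  heads=[h0,h0+180] if h0 is not None else [0,-20,60,90,-90,180]
  for h in heads:
    print(nm,h,[(t,round(ik(pos,toolR(h,t),q0)[0])) for t in(-1.1,-.785,-.5,0,.5,.785,1.1)])
E
```

```text
cup -15.2 [(-1.1, 23), (-0.785, 5), (-0.5, 0), (0, 0), (0.5, 0), (0.785, 0), (1.1, 15)]
cup 164.8 [(-1.1, 16), (-0.785, 0), (-0.5, 0), (0, 0), (0.5, 0), (0.785, 0), (1.1, 23)]
lay 0 [(-1.1, 15), (-0.785, 1), (-0.5, 1), (0, 0), (0.5, 2), (0.785, 63), (1.1, 118)]
lay -20 [(-1.1, 0), (-0.785, 0), (-0.5, 2), (0, 1), (0.5, 0), (0.785, 33), (1.1, 60)]
lay 60 [(-1.1, 1), (-0.785, 0), (-0.5, 0), (0, 3), (0.5, 0), (0.785, 0), (1.1, 0)]
lay 90 [(-1.1, 0), (-0.785, 1), (-0.5, 0), (0, 0), (0.5, 0), (0.785, 1), (1.1, 0)]
lay -90 [(-1.1, 0), (-0.785, 0), (-0.5, 0), (0, 1), (0.5, 0), (0.785, 0), (1.1, 1)]
lay 180 [(-1.1, 118), (-0.785, 63), (-0.5, 2), (0, 1), (0.5, 1), (0.785, 0), (1.1, 15)]
plate 0 [(-1.1, 1), (-0.785, 0), (-0.5, 1), (0, 1), (0.5, 16), (0.785, 69), (1.1, 103)]
plate -20 [(-1.1, 11), (-0.785, 0), (-0.5, 0), (0, 1), (0.5, 22), (0.785, 82), (1.1, 145)]
plate 60 [(-1.1, 1), (-0.785, 1), (-0.5, 2), (0, 0), (0.5, 0), (0.785, 1), (1.1, 0)]
plate 90 [(-1.1, 5), (-0.785, 0), (-0.5, 18), (0, 5), (0.5, 0), (0.785, 1), (1.1, 1)]
plate -90 [(-1.1, 0), (-0.785, 0), (-0.5, 0), (0, 0), (0.5, 0), (0.785, 0), (1.1, 0)]
plate 180 [(-1.1, 102), (-0.785, 69), (-0.5, 16), (0, 0), (0.5, 0), (0.785, 0), (1.1, 1)]
```

```bash
python3 - <<'E'
from ik import *
q0=status.read_state()["joint_positions"]
def path(wps,q,name):
    print(name);g0=None
    for lab,pos,h,t in wps:
        pos=np.array(pos,float)
        if g0 is not None:
            k=12
            Ra=Ro.from_matrix(toolR(*o0));d=(Ra.inv()*Ro.from_matrix(toolR(h,t))).as_rotvec()
        else:k=1
        for i in range(1,k+1):
            P=pos if g0 is None else g0+(pos-g0)*i/k
            R=toolR(h,t) if g0 is None else (Ra*rv(d*i/k)).as_matrix()
            Pt=P+.019*R[:,2];Rt=Ro.from_matrix(R).inv()
            f=lambda x:np.r_[fk(x)[0]-Pt,.3*(Rt*fk(x)[1]).as_rotvec(),.01*(x-q),.003*(x-(lo+hi)/2)]
            q=least_squares(f,np.clip(q,lo+1e-3,hi-1e-3),bounds=(lo,hi)).x
        X,Rr,w=fk(q);er=np.linalg.norm(X-Pt)*1000
        print(" ",lab,"err",er.round(),"rot",np.linalg.norm((Rt*Rr).as_rotvec()).round(2),q.round(2),"wristz",w[2].round(2));g0=pos;o0=(h,t)
C=[.55,.114]
path([("g",C+[.055],-15.2,.6),("up",C+[.2],-15.2,.6),("turn",[.54,.03,.2],-15.2,-.97),("lay",[.54,.03,.031],-15.2,-.97),("up",[.54,.03,.2],-15.2,-.97),("re",[.54,.03,.15],-15.2,.5),("re",[.54,.03,.031],-15.2,.5),("up",[.54,.03,.2],-15.2,.5),("turn",[.44,-.133,.2],0,-1.07),("place",[.44,-.133,.09],0,-1.07)],q0,"plane")
for h,s in((74.8,1),(74.8,-1),(-105.2,1),(-105.2,-1)):
  path([("g",C+[.055],h,s*.6),("up",C+[.2],h,s*.6),("turn",[.5,.03,.2],h,-s*.97),("lay",[.5,.03,.031],h,-s*.97),("re",[.5,.03,.2],h,s*.5),("re",[.5,.03,.031],h,s*.5),("turn",[.44,-.133,.2],h,-s*1.07),("place",[.44,-.133,.09],h,-s*1.07)],q0,f"lat{h} {s}")
E
```

```text
plane
  g err 0.0 rot 0.0 [-0.63  0.17  0.11  2.24  0.97  0.45 -0.05] wristz 0.32
  up err 0.0 rot 0.0 [-0.37 -0.1  -0.13  2.14  0.58  0.7   0.43] wristz 0.47
  turn err 22.0 rot 0.11 [ 0.27  0.83 -0.48  1.17 -0.    2.01  1.08] wristz 0.38
  lay err 0.0 rot 0.0 [ 0.24  1.17 -0.49  1.    0.14  1.98  1.1 ] wristz 0.2
  up err 22.0 rot 0.11 [ 0.28  0.84 -0.48  1.17  0.    2.01  1.08] wristz 0.38
  re err 0.0 rot 0.0 [ 0.24 -0.08 -0.5   2.19  0.31  0.59  0.83] wristz 0.44
  re err 0.0 rot 0.0 [ 0.01  0.17 -0.32  2.26  0.83  0.38  0.3 ] wristz 0.32
  up err 0.0 rot 0.0 [-0.1  -0.15 -0.16  2.15  0.29  0.71  0.87] wristz 0.49
  turn err 20.0 rot 0.09 [-0.24  0.75  0.49  1.38  0.02  2.01  1.9 ] wristz 0.35
  place err 0.0 rot 0.0 [0.06 0.93 0.07 1.27 0.14 2.   1.7 ] wristz 0.23
lat74.8 1
  g err 1.0 rot 0.01 [ 1.16  1.04 -1.39  1.97  0.61  0.81  2.48] wristz 0.33
  up err 21.0 rot 0.1 [ 1.12  0.68 -1.42  1.8   0.19  1.03  2.55] wristz 0.47
  turn err 0.0 rot 0.0 [ 0.11  0.72 -0.87  1.6   1.01  1.99  1.96] wristz 0.37
  lay err 0.0 rot 0.0 [-0.03  0.94 -0.67  1.59  1.05  1.79  1.81] wristz 0.
[... 1526 characters left out ...]
0 rot 0.0 [ 0.97  0.61 -0.22  1.86 -0.73  1.44  0.89] wristz 0.23
lat-105.2 -1
  g err 0.0 rot 0.0 [ 0.06  0.37  0.02  1.98 -0.81  0.9   0.37] wristz 0.32
  up err 0.0 rot 0.0 [ 0.24  0.15 -0.18  1.9  -0.65  1.1   0.11] wristz 0.46
  turn err 0.0 rot 0.0 [-0.37  0.55 -0.22  1.59  0.75  1.79 -1.  ] wristz 0.37
  lay err 0.0 rot 0.0 [-0.38  0.81 -0.21  1.59  0.77  1.6  -1.18] wristz 0.2
  re err 0.0 rot 0.0 [ 0.32  0.06 -0.12  1.97 -0.54  1.18  0.16] wristz 0.48
  re err 0.0 rot 0.0 [ 0.4   0.34 -0.21  2.05 -0.59  0.85  0.36] wristz 0.31
  turn err 0.0 rot 0.0 [-0.21  0.38 -0.16  1.91  0.89  1.64 -0.95] wristz 0.34
  place err 0.0 rot 0.0 [-0.23  0.58 -0.14  1.9   0.91  1.51 -1.12] wristz 0.23
```

```bash
python3 -c "
from h import *
R=toolR(-105.2,-.5);g=np.array([.55,.114,.057])
rel(g-.15*R[:,2],R)
"
```

```text
rot [0.162 0.93  1.642] mm [ 66.2 -68.4  66.6]
```

Emit:
jog_arm:
  plan:
    - [0.162,0.93,1.642,66,-68,67,1]
    - [0.162,0.93,1.642,66,-68,67,1]
    - [0.162,0.93,1.642,66,-68,67,1]
    - [0.162,0.93,1.642,66,-68,67,1]
    - [0.162,0.93,1.642,66,-68,67,1]
    - [0.162,0.93,1.642,66,-68,67,1]
    - [0.162,0.93,1.642,66,-68,67,1]
    - [0.162,0.93,1.642,66,-68,67,1]
    - [0.162,0.93,1.642,66,-68,67,1]
    - [0.162,0.93,1.642,66,-68,67,1]
    - [0.162,0.93,1.642,66,-68,67,1]
    - [0.162,0.93,1.642,66,-68,67,1]

```text
time: 3.2
ee_pos: [0.5374, 0.0528, 0.1737]
eef_rot: [0.751, 0.62, 0.191, -0.125]
ft_force: [-0.7, 0.9, -0.6]
width: 0.0871
grip_force: 0.0
```

```bash
python3 -c "
from h import *
s=log();print(s['joint_positions'].round(2),s['ee_pos'].round(3))
R=toolR(-105.2,-.5);g=np.array([.55,.114,.057])
rel(g-.15*R[:,2],R)
"
```

```text
[-0.38  0.13  0.53  1.92 -0.59  1.11  0.21] [0.537 0.053 0.174]
 rot [0.014 0.04  0.079] mm [-0.9 -4.   1.3]
```

Emit:
jog_arm:
  plan:
    - [0.014,0.04,0.079,0,-4,1,1]
    - [0.014,0.04,0.079,0,-4,1,1]
    - [0.014,0.04,0.079,0,-4,1,1]
    - [0.014,0.04,0.079,0,-4,1,1]

```text
time: 3.6
ee_pos: [0.5316, 0.0551, 0.1714]
eef_rot: [0.768, 0.592, 0.194, -0.149]
ft_force: [-0.1, -0.6, 0.6]
width: 0.0872
grip_force: 0.0
```

```bash
python3 -c "
from h import *
R=toolR(-105.2,-.5);g=np.array([.55,.114,.057])
rel(g-.15*R[:,2],R);rel(g,R)
"
```

```text
rot [-0.002  0.006  0.007] mm [-0.7  2.3 -1. ]
 rot [-0.002  0.006  0.007] mm [1.00e-01 2.60e+00 1.49e+02]
```

Emit:
jog_arm:
  plan:
    - [0,0.006,0.007,0,1,40,1]
    - [0,0.006,0.007,0,2,80,1]
    - [0,0.006,0.007,0,2,115,1]
    - [0,0.006,0.007,0,2,140,1]
    - [0,0.006,0.007,0,2,149,1]
    - [0,0.006,0.007,0,2,149,1]
    - [0,0.006,0.007,0,2,149,1]
    - [0,0.006,0.007,0,2,149,1]

```text
time: 4.4
ee_pos: [0.5518, 0.1218, 0.0411]
eef_rot: [0.771, 0.587, 0.197, -0.151]
ft_force: [0.3, -0.3, -0.5]
width: 0.0871
grip_force: 0.0
```

```bash
python3 -c "
from h import *
s=log();print(s['joint_positions'].round(2),s['ee_pos'].round(3))
R=toolR(-105.2,-.5);g=np.array([.55,.114,.057])
rel(g,R)
from bench import camera
c=camera('side');im=c['image'][:,:,::-1];cv2.imwrite('pics/g1.png',cv2.resize(im[80:270,120:390],(810,570))[:, :800])
"
```

```text
[-0.39  0.36  0.43  2.   -0.86  0.89  0.33] [0.552 0.122 0.041]
 rot [-0.    -0.001 -0.003] mm [0.6 0.3 1.2]
```

View pics/g1.png

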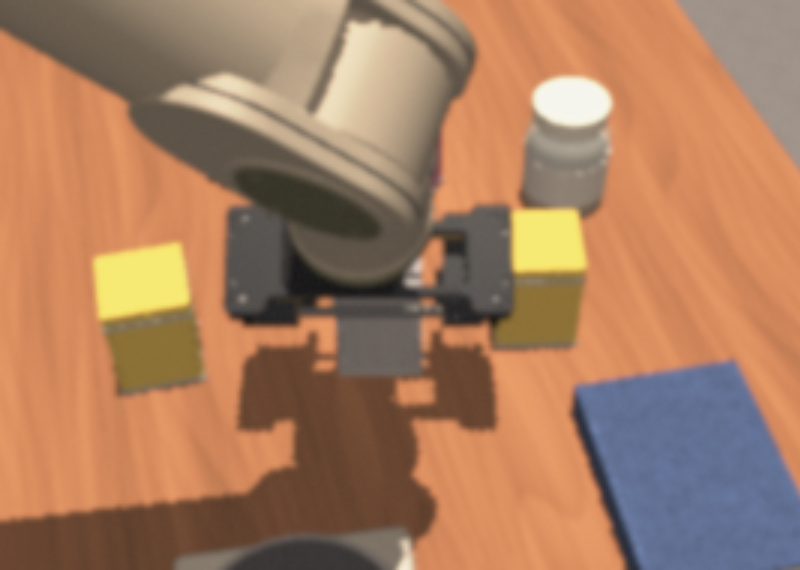

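The gripper straddles the grey cup (cup front at about (380,340) in the crop) without touching its neighbours. Next I close on it and lift.

Emit:
jog_arm:
  plan:
    - [0,0,0,0,0,0,-1]
    - [0,0,0,0,0,0,-1]
    - [0,0,0,0,0,0,-1]
    - [0,0,0,0,0,0,-1]
    - [0,0,0,0,0,0,-1]
    - [0,0,0,0,0,0,-1]
    - [0,0,0,0,0,0,-1]
    - [0,0,0,0,0,0,-1]
  squeeze: 35

```text
time: 5.25
ee_pos: [0.5511, 0.1223, 0.0397]
eef_rot: [0.771, 0.587, 0.196, -0.152]
ft_force: [0.9, -1.7, 3.0]
width: 0.062
grip_force: 35.0
```

```bash
python3 -c "
from h import *
R=toolR(-105.2,-.5);s=status.read_state();R0=Ro.from_quat(s['eef_rot']).as_matrix()
g=s['ee_pos']-.019*R0[:,2];print(g)
rel(g+[0,0,.13],R0)
rel([.525,.012,.19],toolR(-90,1.07))
"
```

```text
[0.54879643 0.11352258 0.0563788 ]
 rot [0. 0. 0.] mm [  62.3   -0.5 -114.1]
 rot [-0.087 -1.56  -0.284] mm [ -45.8    7.8 -186. ]
```

Emit:
jog_arm:
  plan:
    - [0,0,0,12,0,-23,-1]
    - [0,0,0,31,0,-57,-1]
    - [0,0,0,50,0,-91,-1]
    - [0,0,0,62,0,-114,-1]
    - [0,0,0,62,0,-114,-1]

```text
time: 5.75
ee_pos: [0.5525, 0.1222, 0.1726]
eef_rot: [0.77, 0.588, 0.197, -0.151]
ft_force: [0.4, -0.1, -3.1]
width: 0.0618
grip_force: 35.0
```

```bash
python3 -c "
from h import *
rel([.525,.012,.17],toolR(-90,1.07))
"
```

```text
rot [-0.083 -1.562 -0.284] mm [-119.3    6.9  -52.1]
```

Emit:
jog_arm:
  plan:
    - [-0.083,-1.562,-0.284,-119,7,-52,-1]
    - [-0.083,-1.562,-0.284,-119,7,-52,-1]
    - [-0.083,-1.562,-0.284,-119,7,-52,-1]
    - [-0.083,-1.562,-0.284,-119,7,-52,-1]
    - [-0.083,-1.562,-0.284,-119,7,-52,-1]
    - [-0.083,-1.562,-0.284,-119,7,-52,-1]
    - [-0.083,-1.562,-0.284,-119,7,-52,-1]
    - [-0.083,-1.562,-0.284,-119,7,-52,-1]
    - [-0.083,-1.562,-0.284,-119,7,-52,-1]
    - [-0.083,-1.562,-0.284,-119,7,-52,-1]
    - [-0.083,-1.562,-0.284,-119,7,-52,-1]
    - [-0.083,-1.562,-0.284,-119,7,-52,-1]

```text
time: 6.95
ee_pos: [0.5221, -0.0029, 0.1541]
eef_rot: [0.604, 0.611, -0.365, 0.359]
ft_force: [-0.3, -0.0, -2.9]
width: 0.0618
grip_force: 35.0
```

```bash
python3 -c "
from h import *
s=log();print(s['joint_positions'].round(2))
rel([.525,.012,.17],toolR(-90,1.07))
rel([.525,.012,.031],toolR(-90,1.07))
from ik import *
print(ik([.525,.012,.031],toolR(-90,1.07),s['joint_positions']))
"
```

```text
[-0.96  0.59  0.46  1.76  0.64  1.51 -0.76]
 rot [-0.003  0.006  0.013] mm [-6.8  2.8 -1.6]
 rot [-0.003  0.006  0.013] mm [115.5   4.6  64.4]
(np.float64(2.6610413857550864e-05), array([-0.90697049,  0.84440084,  0.37581299,  1.67335085,  0.63078459,
        1.33935698, -0.9301849 ]))
```

Emit:
jog_arm:
  plan:
    - [0,0.006,0.013,37,4,23,-1]
    - [0,0.006,0.013,70,4,40,-1]
    - [0,0.006,0.013,95,4,54,-1]
    - [0,0.006,0.013,107,4,60,-1]
    - [0,0.006,0.013,111,4,62,-1]
    - [0,0.006,0.013,111,4,62,-1]
    - [0,0.006,0.013,111,4,62,-1]

```text
time: 7.65
ee_pos: [0.5279, -0.0056, 0.0319]
eef_rot: [0.613, 0.606, -0.357, 0.36]
ft_force: [0.1, 0.4, -1.7]
width: 0.0621
grip_force: 35.0
```

```bash
python3 -c "
from h import *
rel([.525,.012,.031],toolR(-90,1.07))
s=log();R0=Ro.from_quat(s['eef_rot']).as_matrix();print(s['ee_pos']-.019*R0[:,2],R0.T@[0,0,-1.],R0.T@s['ft_force'])
from bench import camera
c=camera('side');im=c['image'][:,:,::-1];cv2.imwrite('pics/g2.png',cv2.resize(im[110:300,130:400],(810,570))[:, :800])
"
```

```text
rot [-0.002 -0.006 -0.011] mm [ 9.1 -3.   4.1]
[0.52793289 0.01103926 0.04110149] [ 0.87402908 -0.0083839   0.48580127] [1.68730433 0.06588019 0.51907761]
```

View pics/g2.png

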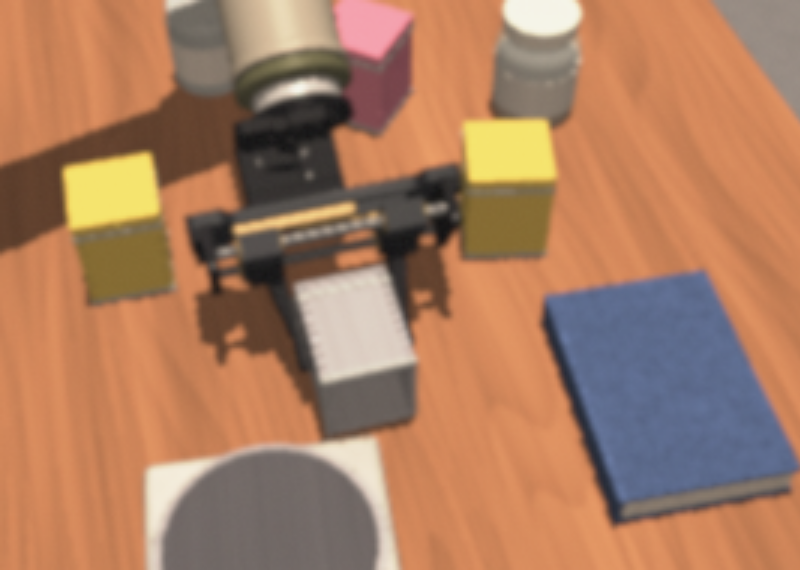

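The cup is horizontal in the gripper, mouth towards the hot plate, with about 9 mm still to go down. It is clear of both yellow blocks.

Emit:
jog_arm:
  plan:
    - [0,-0.006,0,3,0,1.5,-1]
    - [0,-0.006,0,6,0,3,-1]
    - [0,-0.006,0,8,0,4,-1]
    - [0,-0.006,0,8,0,4,-1]
    - [0,-0.006,0,8,0,4,-1]

```text
time: 8.2
ee_pos: [0.5277, -0.0052, 0.0245]
eef_rot: [0.611, 0.604, -0.361, 0.363]
ft_force: [-4.5, 7.2, 21.3]
width: 0.0617
grip_force: 35.0
```

```bash
python3 -c "
from h import *
rel([.525,.012,.031],toolR(-90,1.07))
s=log();R0=Ro.from_quat(s['eef_rot']).as_matrix();print(s['ee_pos']-.019*R0[:,2],s['torque'])
"
```

```text
rot [-0.003  0.005 -0.01 ] mm [ 2.5 -2.7  0.8]
[0.52775725 0.01153157 0.03350359] [-1.9656251   1.16826052 -0.95067437]
```

Contact with the bench at 21 N, so I open now and back out along the tool axis.

Emit:
jog_arm:
  plan:
    - [0,0,0,0,0,0,1]
    - [0,0,0,0,0,0,1]
    - [0,0,0,0,0,0,1]
    - [0,0,0,0,0,0,1]
    - [0,0,0,0,0,0,1]
    - [0,0,0,-5,0,-30,1]
    - [0,0,0,-10,0,-65,1]
    - [0,0,0,-70,0,-120,1]
    - [0,0,0,-100,0,-120,1]
    - [0,0,0,-140,0,-120,1]

```text
time: 9.2
ee_pos: [0.5268, 0.0349, 0.204]
eef_rot: [0.611, 0.606, -0.359, 0.362]
ft_force: [0.6, 0.1, 0.6]
width: 0.0869
grip_force: 0.0
```

```bash
python3 - <<'E'
from h import *
from bench import camera
s=log();print(s['ee_pos'],s['joint_positions'].round(2))
c=camera("top");w=cloud(c);v=np.isfinite(w[...,2])
m=(w[...,0]>.46)&(w[...,0]<.6)&(w[...,1]>-.09)&(w[...,1]<.1)
mm=m&(w[...,2]>.05)&(w[...,2]<.075);p=w[mm]
r=cv2.minAreaRect((p[:,:2]*1000).astype(np.float32));print(len(p),p.mean(0),r)
cv2.imwrite('pics/g3.png',cv2.resize(c['image'][100:330,100:400,::-1],(780,598)))
E
```

```text
[0.52684839 0.03489116 0.20396864] [-1.    0.55  0.45  1.67  0.63  1.62 -0.73]
764 [ 0.52451948 -0.00439741  0.0607425 ] ((515.4752807617188, -21.642669677734375), (116.38971710205078, 78.8882827758789), 89.8976821899414)
```

View pics/g3.png

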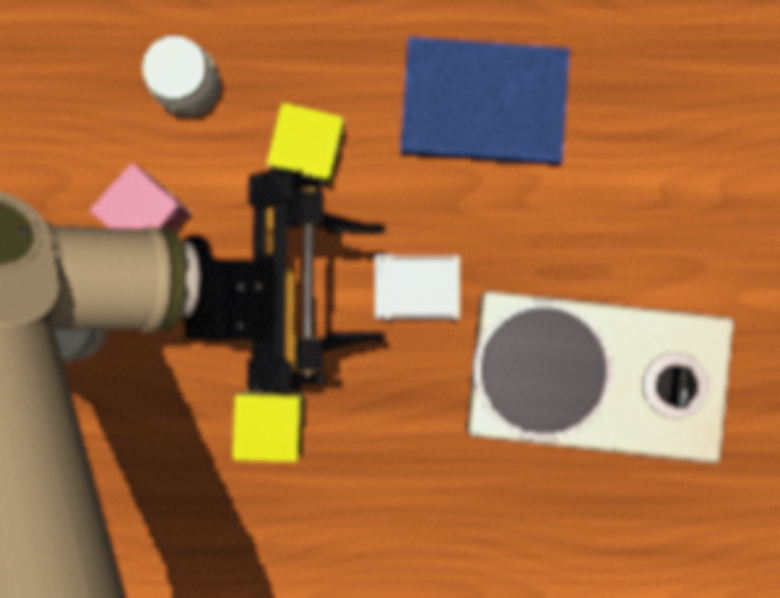

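The cup lies on its side at world (0.524,-0.004), centred at about (417,287) in the crop, square to the axes, with everything else in place.

```bash
python3 -c "
from h import *
R=toolR(-90,-.35);g=np.array([.5245,-.0085,.032])
rel(g-.16*R[:,2],R)
"
```

```text
rot [ 0.011  1.419 -0.016] mm [-1.3 -3.4 98.1]
```

Emit:
jog_arm:
  plan:
    - [0.011,1.419,-0.016,-1,-3,98,1]
    - [0.011,1.419,-0.016,-1,-3,98,1]
    - [0.011,1.419,-0.016,-1,-3,98,1]
    - [0.011,1.419,-0.016,-1,-3,98,1]
    - [0.011,1.419,-0.016,-1,-3,98,1]
    - [0.011,1.419,-0.016,-1,-3,98,1]
    - [0.011,1.419,-0.016,-1,-3,98,1]
    - [0.011,1.419,-0.016,-1,-3,98,1]
    - [0.011,1.419,-0.016,-1,-3,98,1]
    - [0.011,1.419,-0.016,-1,-3,98,1]
    - [0.011,1.419,-0.016,-1,-3,98,1]
    - [0.011,1.419,-0.016,-1,-3,98,1]

```text
time: 10.45
ee_pos: [0.5228, -0.0537, 0.1555]
eef_rot: [0.696, 0.697, 0.118, -0.125]
ft_force: [-0.3, -0.2, -0.6]
width: 0.0873
grip_force: 0.0
```

```bash
python3 -c "
from h import *
s=log();print(s['joint_positions'].round(2))
R=toolR(-90,-.35);g=np.array([.5245,-.0085,.032])
rel(g-.16*R[:,2],R);rel(g,R)
"
```

```text
[-0.23  0.26  0.54  1.79 -0.48  1.28  0.48]
 rot [-0.01   0.004 -0.001] mm [ 0.   1.6 -9.5]
 rot [-0.01   0.004 -0.001] mm [  0.7   3.1 150.4]
```

Emit:
jog_arm:
  plan:
    - [-0.01,0.004,0,0,3,40,1]
    - [-0.01,0.004,0,0,3,80,1]
    - [-0.01,0.004,0,1,3,115,1]
    - [-0.01,0.004,0,1,3,138,1]
    - [-0.01,0.004,0,1,3,146,1]
    - [-0.01,0.004,0,1,3,148,1]
    - [-0.01,0.004,0,1,3,148,1]
    - [-0.01,0.004,0,1,3,148,1]

```text
time: 11.25
ee_pos: [0.5257, -0.0025, 0.0185]
eef_rot: [0.696, 0.696, 0.125, -0.122]
ft_force: [-0.1, -0.1, 0.4]
width: 0.0867
grip_force: 0.0
```

```bash
python3 -c "
from h import *
s=log();print(s['joint_positions'].round(2))
R=toolR(-90,-.35);g=np.array([.5245,-.0085,.032])
rel(g,R)
"
```

```text
[-0.24  0.42  0.46  1.93 -0.64  1.01  0.58]
 rot [ 0.004 -0.002  0.001] mm [-1.  -1.3  4.3]
```

Emit:
jog_arm:
  plan:
    - [0,0,0,0,-1,3,1]
    - [0,0,0,0,-1,4,1]
    - [0,0,0,0,-1,4,-1]
    - [0,0,0,0,-1,4,-1]
    - [0,0,0,0,-1,4,-1]
    - [0,0,0,0,-1,4,-1]
    - [0,0,0,0,-1,4,-1]
    - [0,0,0,0,-1,4,-1]
    - [0,0,0,0,-1,4,-1]
  squeeze: 35

```text
time: 12.15
ee_pos: [0.5239, -0.0008, 0.0135]
eef_rot: [0.696, 0.696, 0.124, -0.123]
ft_force: [1.5, 0.1, 0.2]
width: 0.0618
grip_force: 35.0
```

```bash
python3 -c "
from h import *
s=log();R0=Ro.from_quat(s['eef_rot']).as_matrix()
g=s['ee_pos']-.019*R0[:,2];print(g,R0[:,2])
rel(g+[0,.0,.13],R0)
"
```

```text
[ 0.52390419 -0.00738251  0.03133543] [ 0.00170238  0.34485236 -0.9386554 ]
 rot [0. 0. 0.] mm [  44.8    0.2 -122. ]
```

Emit:
jog_arm:
  plan:
    - [0,0,0,9,0,-24,-1]
    - [0,0,0,22,0,-61,-1]
    - [0,0,0,36,0,-98,-1]
    - [0,0,0,45,0,-122,-1]
    - [0,0,0,45,0,-122,-1]
    - [0,0,0,45,0,-122,-1]

```text
time: 12.75
ee_pos: [0.5232, -0.0005, 0.143]
eef_rot: [0.696, 0.696, 0.124, -0.124]
ft_force: [0.2, 0.9, -2.5]
width: 0.0616
grip_force: 35.0
```

```bash
python3 -c "
from h import *
s=log();R0=Ro.from_quat(s['eef_rot']).as_matrix();print(s['ee_pos'],R0[:,2])
rel([.4395,-.1325,.2],toolR(-90,1.219))
"
```

```text
[ 5.23200040e-01 -4.79277413e-04  1.42996984e-01] [ 0.0009861   0.34502422 -0.93859326]
 rot [ 1.000e-03 -1.571e+00 -0.000e+00] mm [-123.2  -83.7  -99.1]
```

Emit:
jog_arm:
  plan:
    - [0,-1.571,0,-123,-84,-99,-1]
    - [0,-1.571,0,-123,-84,-99,-1]
    - [0,-1.571,0,-123,-84,-99,-1]
    - [0,-1.571,0,-123,-84,-99,-1]
    - [0,-1.571,0,-123,-84,-99,-1]
    - [0,-1.571,0,-123,-84,-99,-1]
    - [0,-1.571,0,-123,-84,-99,-1]
    - [0,-1.571,0,-123,-84,-99,-1]
    - [0,-1.571,0,-123,-84,-99,-1]
    - [0,-1.571,0,-123,-84,-99,-1]
    - [0,-1.571,0,-123,-84,-99,-1]
    - [0,-1.571,0,-123,-84,-99,-1]

```text
time: 13.95
ee_pos: [0.4384, -0.1496, 0.1911]
eef_rot: [0.577, 0.581, -0.407, 0.405]
ft_force: [-0.7, -0.1, -2.2]
width: 0.0619
grip_force: 35.0
```

```bash
python3 - <<'E'
from h import *
from bench import camera
s=log();R0=Ro.from_quat(s['eef_rot']).as_matrix();print(s['joint_positions'].round(2))
R=toolR(-90,1.219)
rel([.4395,-.1325,.2],R);rel([.4395,-.1325,.096],R)
c=camera("top");w=cloud(c)
m=(w[...,0]>.38)&(w[...,0]<.5)&(w[...,1]>-.19)&(w[...,1]<-.09)&(w[...,2]>.2)
p=w[m];print(len(p),np.percentile(p[:,2],[50,95]),p.mean(0))
c=camera('side');cv2.imwrite('pics/g4.png',cv2.resize(c['image'][:,:,::-1],(768,576)))
E
```

```text
[-0.71  0.35  0.25  2.1   0.93  1.54 -0.91]
 rot [0.    0.004 0.007] mm [-2.5  1.1 -0.1]
 rot [0.    0.004 0.007] mm [95.3  1.8 35.4]
579 [0.22027957 0.23671155] [ 0.43496422 -0.12652444  0.22206545]
```

View pics/g4.png

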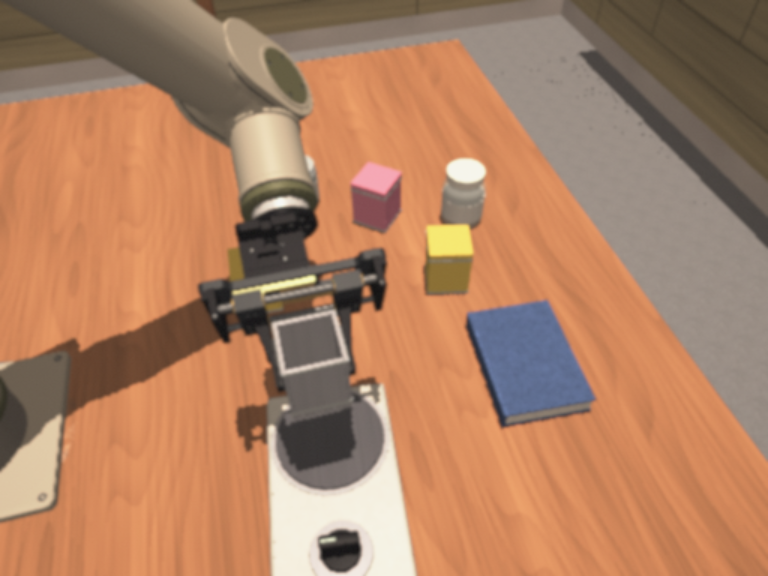

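The cup is mouth-up above the disc, with its rim at about (310,343). Now I lower it slowly.

Emit:
jog_arm:
  plan:
    - [0,0.004,0.007,25,2,9,-1]
    - [0,0.004,0.007,48,2,18,-1]
    - [0,0.004,0.007,68,2,25,-1]
    - [0,0.004,0.007,82,2,30,-1]
    - [0,0.004,0.007,90,2,33,-1]
    - [0,0.004,0.007,91,2,33.5,-1]
    - [0,0.004,0.007,91,2,33.5,-1]
    - [0,0.004,0.007,91,2,33.5,-1]

```text
time: 14.85
ee_pos: [0.4419, -0.1503, 0.0975]
eef_rot: [0.584, 0.578, -0.401, 0.405]
ft_force: [0.2, 1.1, -1.9]
width: 0.0621
grip_force: 35.0
```

```bash
python3 - <<'E'
from h import *
s=log();R0=Ro.from_quat(s['eef_rot']).as_matrix();print(s['joint_positions'].round(2),s['ee_pos']-.019*R0[:,2])
rel([.4395,-.1325,.092],toolR(-90,1.219))
E
```

```text
[-0.69  0.55  0.23  2.09  0.91  1.4  -1.07] [ 0.44190355 -0.13248612  0.1041822 ]
 rot [ 0.    -0.005 -0.01 ] mm [11.3 -2.5  4.3]
```

Emit:
jog_arm:
  plan:
    - [0,-0.005,-0.01,3,-1,1,-1]
    - [0,-0.005,-0.01,6,-2,2,-1]
    - [0,-0.005,-0.01,8,-2,3,-1]
    - [0,-0.005,-0.01,9.5,-2,3.5,-1]
    - [0,-0.005,-0.01,9.5,-2,3.5,-1]
    - [0,-0.005,-0.01,9.5,-2,3.5,-1]

```text
time: 15.45
ee_pos: [0.4397, -0.1503, 0.0867]
eef_rot: [0.579, 0.58, -0.405, 0.405]
ft_force: [-0.3, -0.5, -2.4]
width: 0.062
grip_force: 35.0
```

```bash
python3 - <<'E'
from h import *
s=log();R0=Ro.from_quat(s['eef_rot']).as_matrix();print(s['ft_force'],s['ee_pos']-.019*R0[:,2])
rel([.4395,-.1325,.0915],toolR(-90,1.219))
E
```

```text
[-0.33070652 -0.49634273 -2.41619749] [ 0.43971509 -0.13241559  0.09323396]
 rot [0.    0.001 0.002] mm [ 1.6 -0.2  0.7]
```

Emit:
jog_arm:
  plan:
    - [0,0,0,0.9,0,0.3,-1]
    - [0,0,0,1.9,0,0.7,-1]
    - [0,0,0,1.9,0,0.7,-1]
    - [0,0,0,1.9,0,0.7,-1]

```text
time: 15.85
ee_pos: [0.4399, -0.1503, 0.0863]
eef_rot: [0.579, 0.579, -0.406, 0.406]
ft_force: [-3.0, 5.6, 13.2]
width: 0.0619
grip_force: 35.0
```

Contact at about 15 N, so the cup is down. I let go and wait.

Emit:
jog_arm:
  plan:
    - [0,0,0,0,0,0,1]
    - [0,0,0,0,0,0,1]
    - [0,0,0,0,0,0,1]
    - [0,0,0,0,0,0,1]
    - [0,0,0,0,0,0,1]
    - [0,0,0,0,0,0,1]
    - [0,0,0,0,0,-20,1]
    - [0,0,0,0,0,-50,1]
    - [0,0,0,0,0,-90,1]
    - [0,0,0,-60,0,-110,1]
    - [0,0,0,-110,0,-110,1]
    - [0,0,0,-160,0,-110,1]

```text
time: 17.05
ee_pos: [0.44, -0.0976, 0.2625]
eef_rot: [0.579, 0.581, -0.405, 0.405]
ft_force: [1.2, 0.8, 0.3]
width: 0.0873
grip_force: 0.0
```

```bash
python3 - <<'E'
from h import *
from ik import ik
from bench import camera
s=log();q=s['joint_positions'];print(s['ee_pos'],q.round(2))
c=camera("top");w=cloud(c);im=c["image"]
m=(w[...,0]>.38)&(w[...,0]<.5)&(w[...,1]>-.21)&(w[...,1]<-.06)&(w[...,2]>.11)&(w[...,2]<.16)
p=w[m];print(len(p),p.mean(0),np.percentile(p[:,2],[5,50,95]),cv2.minAreaRect((p[:,:2]*1000).astype(np.float32)))
m=(w[...,0]>.38)&(w[...,0]<.48)&(w[...,1]>-.30)&(w[...,1]<-.22)&(w[...,2]>.072)
p=w[m];print("knob",p.mean(0),cv2.minAreaRect((p[:,:2]*1000).astype(np.float32)))
cv2.imwrite('pics/g5.png',cv2.resize(im[100:330,100:400,::-1],(780,598)))
for h in(-6,-6+180,-6+90,-96):print(h,ik([.425,-.267,.075],toolR(h,0),q),ik([.425,-.267,.075],toolR(h-70,0),q))
E
```

```text
[ 0.43998684 -0.09763883  0.26249758] [-0.77  0.26  0.22  2.    0.9   1.71 -0.82]
221 [ 0.43713349 -0.13613812  0.12718265] [0.11211684 0.12801225 0.13179107] ((436.94830322265625, -133.86122131347656), (59.70460891723633, 63.95594024658203), 0.08042200654745102)
knob [ 0.42529051 -0.26623305  0.0817415 ] ((424.95501708984375, -267.0047607421875), (14.107872009277344, 41.33329391479492), 82.26233673095703)
-6 (np.float64(8.900082714704983e-06), array([ 0.59454996,  0.23366556, -0.11419294,  1.95162822,  0.03225719,
        0.95801126,  1.93648581])) (np.float64(7.575232963136432e-05), array([-0.49485272,  0.46341335,  1.13400876,  1.95672592, -0.49099074,
        1.03339122,  1.11195768]))
174 (np.float64(2.0448602520656883e-05), array([ 0.15039173,  0.24749083,  0.37128429,  1.95186481, -0.10861356,
        0.96126219, -1.09630657])) (np.float64(5.398443446751298e-06), array([ 1.02165649,  0.27306635, -0.58540325,  1.95233092,  0.1819273 ,
        0.96773531, -2.54216512]))
84 (np.float64(0.00021326558399635523), array([-0.22010231,  0.31517089,  0.78933702,  1.95317326, -0.26822705,
        0.97966154, -2.54480088])) (np.float64(1.2226887469002694), array([ 0.74121779,  0.24180846, -0.27816393,  1.95053714,  0.08449607,
        0.96078205,  2.24137164]))
-96 (np.float64(1.3492476363273579e-05), array([ 0.03571308,  0.26080613,  0.49833807,  1.95210296, -0.15054187,
        0.96455842,  0.50677113])) (np.float64(1.7471278271322322e-06), array([ 0.40885785,  0.23310983,  0.08823975,  1.95161893, -0.02488999,
        0.95788428, -0.81187566]))
```

View pics/g5.png

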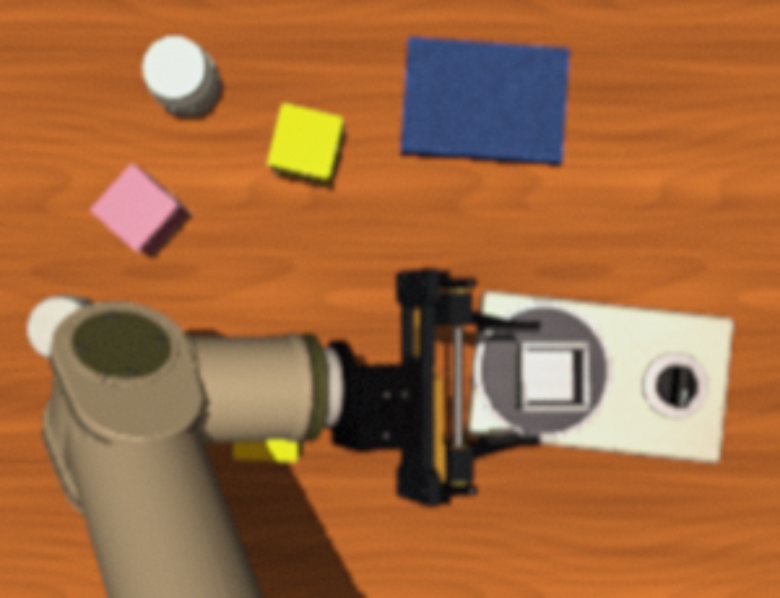

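The cup stands mouth-up on the disc, with its rim at about (555,375), and the knob bar is still at off, at (678,385). I will turn the knob by pushing the +x end of its bar with closed fingers, since gripping it would bring the gripper body within millimetres of the cup.

```bash
cat > k.py <<'E'
from h import *
K=np.array([.425,-.267])
def tgt(phi,dn,z,db=.02,extra=.12):
    b=np.radians(-6.5)-phi
    u=np.array([np.cos(b),np.sin(b)]);n=np.array([-u[1],u[0]])
    R=toolR(np.degrees(b-extra)-90,0)
    return np.r_[K+db*u+dn*n,z]-.019*R[:,2],R   # z = TCP height
E
python3 -c "
from k import *
rel(*tgt(0,.027,.2))
rel(*tgt(0,.027,.06))
"
```

```text
rot [0.145 1.212 0.198] mm [ 15.8   7.3 156.9]
 rot [0.145 1.212 0.198] mm [147.2   6.5 205.2]
```

Emit:
jog_arm:
  plan:
    - [0.145,1.212,0.198,16,7,157,-1]
    - [0.145,1.212,0.198,16,7,157,-1]
    - [0.145,1.212,0.198,16,7,157,-1]
    - [0.145,1.212,0.198,16,7,157,-1]
    - [0.145,1.212,0.198,16,7,157,-1]
    - [0.145,1.212,0.198,16,7,157,-1]
    - [0.145,1.212,0.198,16,7,157,-1]
    - [0.145,1.212,0.198,16,7,157,-1]
    - [0.145,1.212,0.198,16,7,157,-1]
    - [0.145,1.212,0.198,16,7,157,-1]
    - [0.145,1.212,0.198,16,7,157,-1]
  squeeze: 10

```text
time: 18.2
ee_pos: [0.4467, -0.2394, 0.1914]
eef_rot: [0.783, 0.622, -0.004, -0.001]
ft_force: [-0.4, -0.2, -0.5]
width: 0.007
grip_force: 0.0
```

```bash
python3 -c "
from k import *
s=log();print(s['joint_positions'].round(2))
rel(*tgt(0,.027,.2))
rel(*tgt(0,.027,.06))
"
```

```text
[-0.19  0.09  0.63  1.84 -0.05  1.24  0.22]
 rot [-0.007  0.004  0.004] mm [-2.8  1.8 -8.6]
 rot [-0.007  0.004  0.004] mm [ -2.2   2.8 131.4]
```

Emit:
jog_arm:
  plan:
    - [-0.007,0.004,0.004,-2,2,40,-1]
    - [-0.007,0.004,0.004,-2,3,80,-1]
    - [-0.007,0.004,0.004,-2,3,110,-1]
    - [-0.007,0.004,0.004,-2,3,125,-1]
    - [-0.007,0.004,0.004,-2,3,130,-1]
    - [-0.007,0.004,0.004,-2,3,130,-1]
    - [-0.007,0.004,0.004,-2,3,130,-1]

```text
time: 18.9
ee_pos: [0.4493, -0.2422, 0.0627]
eef_rot: [0.784, 0.62, 0.001, 0.001]
ft_force: [-0.5, 0.3, 0.8]
width: 0.0005
grip_force: 0.0
```

```bash
python3 - <<'E'
from k import *
s=log();print(s['joint_positions'].round(2),s['ft_force'].round(1))
for ph in(0,.25,.5,.75,.85):rel(*tgt(ph,.0165,.06),str(ph))
from bench import camera
c=camera('side');im=c['image'][:,:,::-1];cv2.imwrite('pics/g6.png',cv2.resize(im[230:384,120:330],(780,572)))
E
```

```text
[-0.14  0.27  0.62  1.97 -0.19  0.96  0.34] [-0.5  0.3  0.8]
0 rot [ 0.002 -0.001  0.001] mm [-10.9  -0.    2.7]
0.25 rot [ 0.002 -0.001  0.251] mm [-16.    4.    2.7]
0.5 rot [ 0.002 -0.001  0.501] mm [-21.8   6.8   2.7]
0.75 rot [ 0.002 -0.002  0.751] mm [-28.2   7.9   2.7]
0.85 rot [ 0.002 -0.002  0.851] mm [-30.8   8.    2.7]
```

View pics/g6.png

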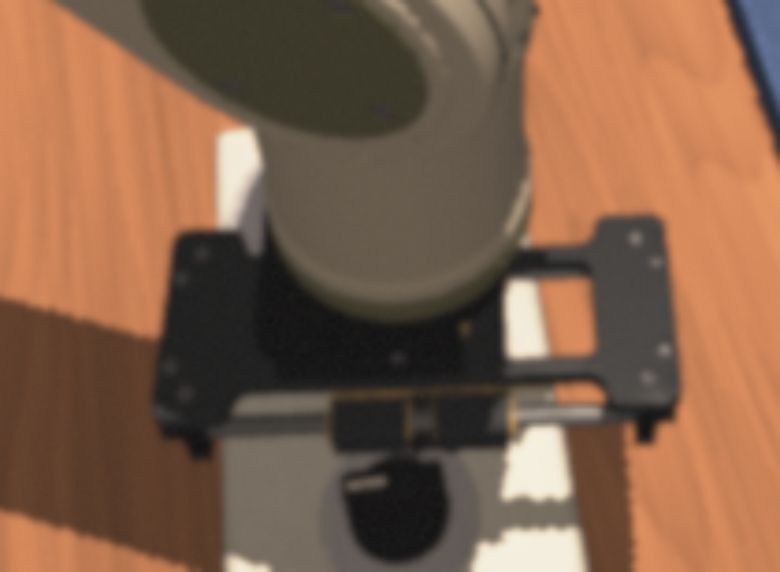

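The closed fingers are behind the knob, near (425,420), on the +y side of its bar. I push round in an arc.

Emit:
jog_arm:
  plan:
    - [0,0,0,-5,0,2,-1]
    - [0,0,0,-11,0,2,-1]
    - [0,0,0.12,-13,2,2,-1]
    - [0,0,0.25,-16,4,2,-1]
    - [0,0,0.37,-19,5,2,-1]
    - [0,0,0.5,-22,7,2,-1]
    - [0,0,0.5,-22,7,2,-1]

```text
time: 19.65
ee_pos: [0.4509, -0.2658, 0.0601]
eef_rot: [0.914, 0.405, 0.001, 0.0]
ft_force: [0.6, -0.3, 0.4]
width: 0.0007
grip_force: 0.0
```

```bash
python3 - <<'E'
from k import *
s=log();print(s['joint_positions'].round(2),s['ft_force'].round(1))
for ph in(.5,.65,.75,.85):rel(*tgt(ph,.0165,.06),str(ph))
E
```

```text
[-0.17  0.32  0.71  1.94 -0.25  0.97 -0.08] [ 0.6 -0.3  0.4]
0.5 rot [ 0.001 -0.002 -0.003] mm [ 0.5 -0.5  0.1]
0.65 rot [ 0.001 -0.002  0.147] mm [-2.3  2.1  0.1]
0.75 rot [ 0.001 -0.002  0.247] mm [-4.5  3.6  0.1]
0.85 rot [ 0.001 -0.002  0.347] mm [-6.7  4.9  0.1]
```

```bash
python3 - <<'E'
from k import *
from bench import camera
c=camera('side');im=c['image'][:,:,::-1];w=cloud(c)
cv2.imwrite('pics/g7.png',cv2.resize(im[300:384,160:280],(780,546),interpolation=cv2.INTER_CUBIC))
m=(abs(w[...,0]-.425)<.03)&(abs(w[...,1]+.267)<.03)&(w[...,2]>.08)&(w[...,2]<.088)
p=w[m];print(len(p),p.mean(0),cv2.minAreaRect((p[:,:2]*1000).astype(np.float32)))
E
```

```text
67 [ 0.42971607 -0.27876252  0.08359213] ((430.156005859375, -278.1885986328125), (8.504729270935059, 19.980802536010742), 22.36258888244629)
```

View pics/g7.png

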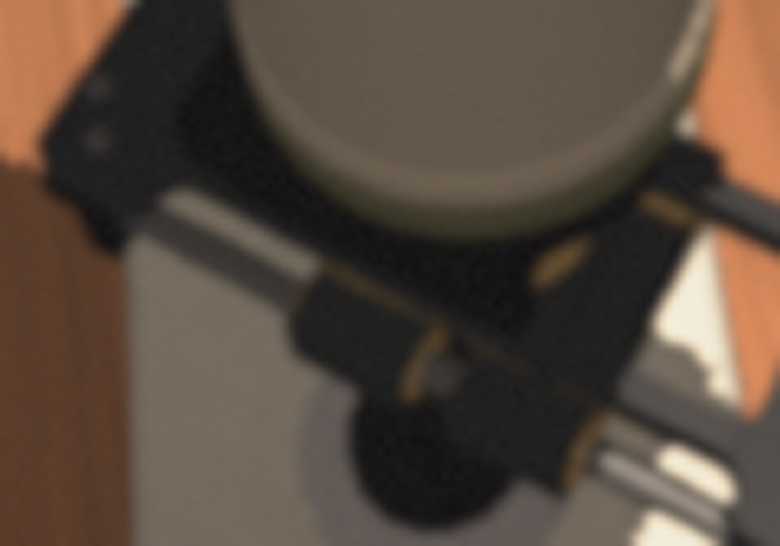

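The visible part of the bar now points at about -68°, roughly 1.1 rad clockwise, and the force is zero, so the knob has probably clicked on. I lift away and check.

Emit:
jog_arm:
  plan:
    - [0,0,0,0,0,-20,-1]
    - [0,0,0,0,0,-60,-1]
    - [0,0,0,0,0,-110,-1]
    - [0,0,0,0,0,-150,-1]
    - [0,0,0,0,-50,-180,-1]
    - [0,0,0,50,-100,-200,-1]
    - [0,0,0,100,-150,-200,-1]
    - [0,0,0,150,-200,-200,-1]
    - [0,0,0,200,-240,-200,-1]
    - [0,0,0,200,-240,-200,-1]
    - [0,0,0,200,-240,-200,-1]

```text
time: 20.8
ee_pos: [0.4052, 0.046, 0.2602]
eef_rot: [0.913, 0.409, 0.001, 0.0]
ft_force: [0.4, -0.3, -0.2]
width: 0.0007
grip_force: 0.0
```

```bash
python3 - <<'E'
from k import *
from bench import camera
s=status.read_state();print(s['ee_pos'],s['ft_force'])
for n in("side","top"):
    c=camera(n);w=cloud(c)
    m=(abs(w[...,0]-.425)<.03)&(abs(w[...,1]+.267)<.03)&(w[...,2]>.077)&(w[...,2]<.09)
    p=w[m];print(n,len(p))
    if len(p)>9:print(p.mean(0),cv2.minAreaRect((p[:,:2]*1000).astype(np.float32)))
    m=(w[...,0]>.38)&(w[...,0]<.5)&(w[...,1]>-.21)&(w[...,1]<-.06)&(w[...,2]>.126)&(w[...,2]<.14)
    p=w[m];print("rim",len(p),p.std(0)[2])
    if len(p)>9:print(p.mean(0),cv2.minAreaRect((p[:,:2]*1000).astype(np.float32)))
    cv2.imwrite(f'pics/end_{n}.png',cv2.resize(c['image'][:,:,::-1],(768,576)))
E
```

```text
[0.40518739 0.04597935 0.26023575] [ 0.38926435 -0.30084235 -0.21604217]
side 281
[ 0.42928926 -0.2683204   0.08365215] ((429.177001953125, -266.92242431640625), (14.237558364868164, 41.87502670288086), 13.621703147888184)
rim 443 0.0012911492080482372
[ 0.44110178 -0.13472805  0.12964357] ((441.3072814941406, -132.42568969726562), (63.14432907104492, 65.38209533691406), 0.22886399924755096)
top 87
[ 0.42488406 -0.2664089   0.0822712 ] ((424.67547607421875, -266.95477294921875), (14.247220993041992, 41.323402404785156), 13.700484275817871)
rim 164 0.0019501446033993776
[ 0.43681345 -0.13373728  0.1293294 ] ((437.0986328125, -133.678955078125), (62.987239837646484, 59.45957946777344), 89.8870849609375)
```

View pics/end_side.png

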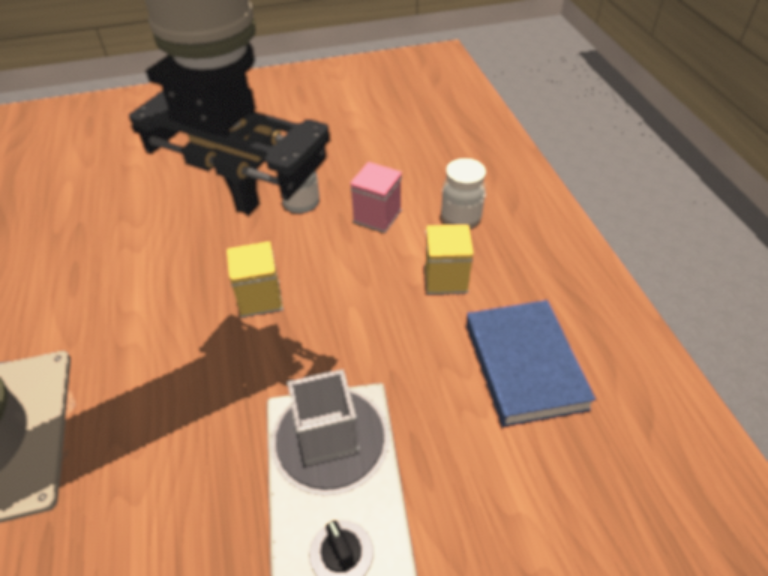

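The cup stands mouth-up on the disc at about (325,415), within 3 mm of the centre, and the bar at (340,545) measures about 1.2 rad, so the knob is on.

```bash
python3 -c "
from bench import order
print(order.close_job())"
```

```text
the job is handed in; nothing more can be done
None
```

The job is handed in: the cup stands mouth-up on the disc, about 3 mm off centre by camera, the knob is clicked on at about 1.2 rad, and the arm is clear; the judge's result was not shown.

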